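# Make up two analyser kits from the bench stock

## Task

Make up the two kits from the things on the bench. In the three-bay tray put the aluminium cell holder in the bay next to the pull tab, the amber vial in the middle bay and the brass fitting in the bay farthest from the tab; in the two-bay tray put the steel weight in the bay next to the pull tab and the white crucible in the other. Stand each thing upright and flat on the floor of its bay, let go of everything, and on the way tip over none of these things, nor the little glass beaker that stands among them.

Things in the scene. Friction and masses are not known exactly. Their poses are not given: they have to be found in the camera images.
- tray3: Tray with white walls and light grey floor, lying flat, 226 mm long (own y), 96 wide (own x); three bays in a row, each 70 (y) by 88 (x) inside. Floor 4 mm thick; walls and dividers 4 thick, tops 12 mm above the bench. A flat white tab with a black dot sticks out 32 mm at the +y end. Origin: centre of its underside (without tab), on the bench, z up. Bay centres: y = +74 mm (by the tab), 0, -74, all x = 0.
- tray2: Tray with white walls and light grey floor, lying flat, 152 mm long (own y), 96 wide (own x); two bays in a row, each 70 (y) by 88 (x) inside. Floor 4 mm thick; walls and dividers 4 thick, tops 12 mm above the bench. A flat white tab with a black dot sticks out 32 mm at the +y end. Origin: centre of its underside (without tab), on the bench, z up. Bay centres: y = +37 mm (by the tab), -37, both x = 0.
- vial: Amber glass sample vial, 28 mm diameter up to 42 mm, with a white screw cap of 25 mm diameter from 46 to 62 mm, the top. Stands upright on the bench at the start; loose. Origin: centre of its underside, z up along its axis. 
- crucible: White porcelain crucible, an open round cup 40 mm tall, outer diameter 38 mm at the foot widening to 44 mm at 12 mm and straight from there to the rim; wall 3 mm. Stands upright on the bench at the start; loose. Origin: centre of its underside, z up along its axis. 
- weight: Polished steel balance weight: round body 36 mm diameter and 28 mm tall, a short neck, and a round grip knob of 26 mm diameter from 37 to 54 mm, the top. The heaviest, about 0.25 kg. Stands upright on the bench at the start; loose. Origin: centre of its underside, z up along its axis. 
- cell_holder: Plain aluminium block, 24 mm (own x) by 44 mm (own y) and 45 mm tall, two small dark square openings marked on top. Stands upright on the bench at the start; loose. Origin: centre of its underside, z up along its axis. 
- fitting: Brass pipe fitting: hexagonal nut 32 mm across flats and 18 mm tall below, with a round stub of 16 mm diameter rising from its middle to 52 mm, the top. Stands upright on the bench at the start; loose. Origin: centre of its underside, z up along its axis. 
- beaker: Small empty glass beaker, 42 mm diameter at the rim, 52 mm tall, standing among the stock on the robot's side; loose. Not part of a kit: leave it standing. Origin: centre of its underside, z up along its axis. 
There are look-alikes about, which are no part of the job. Leave any green look-alike of the tray2 alone. What is shaped like the vial but pink is not meant.

How it is judged:
By the outcome, as a careful person would: the job done as asked, in the order asked, and still so for the second after the job is handed in, with the robot touching nothing.
It also fails if it takes over 120 s, if anything falls off the work surface, if the arm or the gripper's body presses on something with over 40 N, if the wrist force passes 120 N, or if a joint passes its speed limit or range.

## Robot

A 6-joint arm with a two-finger parallel gripper is mounted at the origin on the work surface. World frame = base frame: x ahead of the robot, y to its left, z up, the work surface at z = 0. Lengths are in mm, angles in rad, forces in N, time in s.
With the tool pointing down it reaches from about 275 to 750 mm from the base axis. Payload 10.2 kg.
Tool frame: the origin (TCP) lies on the centre line of the jaws, within the pads' length; the fingertips stand 14 mm ahead of it and the grasp point (between the pads) lies 5 mm behind it; x points along the fingers, y is the direction in which the jaws open and shut, and the axes are right-handed (so a half turn about x gives the same grasp; the last joint's range is limited). The gripper opens to 85 mm and grips with 20 to 120 N. Pads are 22 mm wide; open, the fingers measure 114 mm over their backs; the gripper's body (76 mm by 85 mm) begins 54 mm behind the grasp point. The pads swing forward as they close: fully open they stand 13 mm farther back than shut.
Start: joints at [-1.467, 0.313, 1.498, -0, 1.331, -0.223], TCP at [168.52, -497.225, 245.294] pointing down, gripper open.
Joint ranges: [-2.94, 2.94], [-0.97, 2.17], [0.19, 2.56], [-1.23, 4.37], [0.02, 3.11], [-2.88, 2.88]. Speed limits (rad/s): [2.39, 2.39, 3.01, 3.14, 3.14, 3.14].

## Interface

Orientations are given as a unit quaternion [w, x, y, z].
In Python, from rig import * gives the robot as it stands. The module is installed in compiled form; this text tells all that it offers.
- The arm moves only by the shell command python3 -m creep 'ROWS' [FORCE]. ROWS is text: rows parted by semicolons, each of 5 numbers parted by spaces: the shift along the tool's x, y, z scaled (see below), then the turn about the tool's x scaled (see below), then the opening, from -1 (shut) to 1 (fully open). In form: dx dy dz yaw jaw; .... A call has 1 to 10 rows; each row shifts and turns the commanded pose from where the row before left it, along the tool's axes as they then stand; what a row does not reach is not made up. The controller multiplies each number of a shift by 0.03 m and each number of a turn by 0.12 rad. A row lasts 1/10 s, in which the tool goes at most 50 mm and 8.59 degrees, less where a joint would pass 70% of its speed; a pose out of reach is approached as far as the arm can. A call with a number of a shift or a turn outside -1 to 1 is refused whole. A call with a gripper value outside its range is refused whole. The fingers move at their own pace and stop on an object; FORCE is the grip in N (left out, the last holds). Time passes only in rows, so rows that do not move let the fingers close. It gives the time, the measured TCP pose, the force and the opening at its end, in the units of the state.
- state(): the state, without advancing time (a new reading comes with each control period).
- read_camera(name): name is "side" or "top" or "wrist"; returns a dict with "color" (480x640x3 uint8, red, green, blue), "z_map" (480x640 float32, mm along the optical axis (not along the pixel's ray), 0 where there is no reading), "vfov" (degrees; the focal length in pixels is half the picture's height over the tangent of half this angle, whatever the lens; pixels are square), "cx", "cy" (the principal point, pixels), "R" (3x3) and "t" (3): a world point X has camera coordinates R X + t. Camera axes: x right, y down, z forward; pixel columns grow to the right and rows downward; lengths in mm; the calibration is good to about 2 mm. A picture is of the moment at which its call begins.
- hand_in(): hands the job in, once; it reports no verdict.
The state is a dict: "time_s": time; "joints": joint angles; "joint_velocities": joint speeds; "joint_torque": joint torques, N m; "ee_pos": TCP position; "tcp_rot": TCP orientation; "force": force on the tool from outside, world axes, zero at the start; "torque": the same for the moment, N m; "grip_width": finger opening in mm.
Only numpy, scipy, OpenCV 4.12 (cv2) and the standard library are available. Lean on these libraries where they do the work, as an engineer would, in place of code of your own. Each camera call takes 0.05 s, during which the arm holds its last target. There are 200 camera calls.

## Working session

There is one attempt and no reset: what is moved stays moved. The work goes in short steps, Python scripts to look and compute and a shell command to move; the robot and the scene stay as the last step left them, time stands still between calls to the robot, and variables do not carry over. Pictures are saved under pics/ and viewed, about 12 in all and at most 16, crops included, and the job is handed in when it is done.

```bash
mkdir -p pics; cat > h.py <<'E'
from rig import *
import numpy as np, cv2
def cam(n,save=None):
    c=read_camera(n)
    if save: cv2.imwrite('pics/'+save,c["color"][:,:,::-1])
    return c
def f(c): return c["color"].shape[0]/2/np.tan(np.radians(c["vfov"])/2)
def ray(c,u,v,z):
    R=np.array(c["R"]);t=np.array(c["t"]);o=-R.T@t
    d=R.T@np.array([(u-c["cx"])/f(c),(v-c["cy"])/f(c),1]); return o+d*(z-o[2])/d[2]
def cloud(c):
    R=np.array(c["R"]);t=np.array(c["t"]);z=c["z_map"];v,u=np.mgrid[:z.shape[0],:z.shape[1]]
    P=np.stack([(u-c["cx"])/f(c)*z,(v-c["cy"])/f(c)*z,z],-1)
    W=(P-t)@R; W[z==0]=np.nan; return W
E
python3 - <<'E'
from h import *
s=state();print(s)
for n in("top","side","wrist"):
    c=cam(n,n+"0.png");print(n,c["vfov"],c["cx"],c["cy"],-np.array(c["R"]).T@c["t"],np.round(c["R"],3).tolist(),(c["z_map"]>0).mean())
E
```

```text
{'time_s': 0.0, 'joints': array([-1.46739882e+00,  3.13436316e-01,  1.49841553e+00,  3.20280263e-05,
        1.33099394e+00, -2.23386219e-01]), 'joint_velocities': array([-7.70768341e-04, -3.85829707e-05,  4.60783939e-04,  7.26824191e-04,
        1.21828610e-03, -7.69507755e-04]), 'joint_torque': array([ 2.69540942e-04, -4.12273443e+01, -2.59740919e+01, -4.99814735e-05,
        4.27841151e-03, -4.42238353e-07]), 'ee_pos': array([ 168.50267007, -496.9824205 ,  244.75017657]), 'tcp_rot': array([ 0.11457783,  0.69772683,  0.11546102, -0.69765174]), 'force': array([-0.0272411 , -0.40862934, -0.4492409 ]), 'torque': array([ 0.00306985, -0.01075867,  0.10458519]), 'grip_width': 85.38635326917124}
top 53.84183824777186 321.7199181216327 238.1215424307526 [ 350.71414461  -22.85733484 1034.01385037] [[-0.017, -1.0, 0.005], [-0.996, 0.017, -0.09], [0.089, -0.007, -0.996]] 0.996044921875
side 44.94501238358483 316.8845739772374 241.89513376825406 [289.04477023 766.66247218 604.5029996 ] [[-0.986, -0.167, -0.017], [-0.085, 0.584, -0.807], [0.145, -0.794, -0.59]] 0.995869140625
wrist 69.0269803730168 314.76482693986577 239.00065188094248 [ 230.96823666 -475.47062874  374.48626152] [[0.321, -0.947, -0.002], [-0.914, -0.31, 0.262], [-0.249, -0.082, -0.965]] 0.9957356770833333
```

View pics/top0.png

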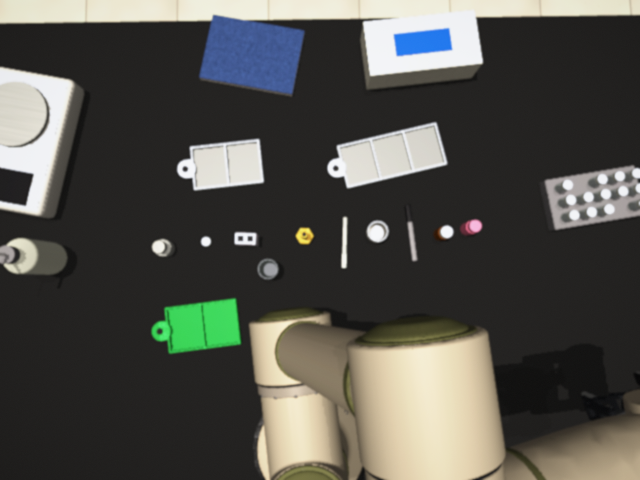

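View pics/side0.png

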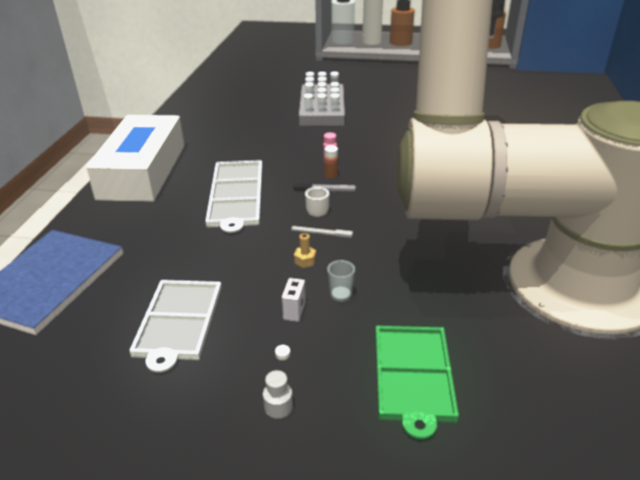

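The top view shows, left to right in a row at v≈235: weight (162,248), a loose cap (205,241), holder (245,239), fitting (305,236), crucible (377,232), vial (446,232) and pink vial (474,227). The beaker is at (268,269), tray2 at (228,165) and tray3 at (390,155), both tabs to the left (+y). The side view agrees.

```bash
python3 - <<'E'
from h import *
for n in("top","side"):
    c=cam(n);W=cloud(c);m=((W[...,2]>8)&(W[...,2]<75)&(W[...,0]>250)&(W[...,0]<650)&(abs(W[...,1])<430)).astype(np.uint8)
    N,L,S,C=cv2.connectedComponentsWithStats(m)
    print(n)
    for i in range(1,N):
        if S[i,4]<25: continue
        P=W[L==i];zt=np.percentile(P[:,2],95)
        T=P[P[:,2]>zt-6]
        r=cv2.minAreaRect(T[:,:2].astype(np.float32))
        print(C[i].round(0),S[i,4],"ztop %.0f"%zt,"med",np.median(T[:,:2],0).round(1),"rect",np.round(r[0],1),np.round(r[1],1),round(r[2],1),c["color"][L==i].mean(0).round(0))
# trays: white/grey mask in top
c=cam("top");hsv=cv2.cvtColor(c["color"],cv2.COLOR_RGB2HSV)
m=((hsv[...,1]<50)&(hsv[...,2]>120)).astype(np.uint8)
for name,(u0,u1,v0,v1) in dict(tray2=(170,275,130,200),tray3=(320,455,115,195)).items():
    k=np.zeros_like(m);k[v0:v1,u0:u1]=m[v0:v1,u0:u1]
    cs,_=cv2.findContours(k,cv2.RETR_EXTERNAL,cv2.CHAIN_APPROX_NONE);q=max(cs,key=cv2.contourArea)[:,0]
    k2=cv2.drawContours(np.zeros_like(m),[q.reshape(-1,1,2)],-1,1,-1)
    k3=cv2.morphologyEx(k2,cv2.MORPH_OPEN,np.ones((27,27)))  # removes tab
    q=np.argwhere(k3)[:,::-1]
    X=np.array([ray(c,u,v,12)[:2] for u,v in q]);r=cv2.minAreaRect(X.astype(np.float32))
    tab=np.argwhere((k2>0)&(k3==0))[:,::-1]
    T=np.array([ray(c,u,v,4)[:2] for u,v in tab if u<u0+30]).mean(0)
    d=np.array(r[0])-T
    print(name,np.round(r[0],1),np.round(r[1],1),round(r[2],1),"tab",T.round(1),"tabdir deg",np.degrees(np.arctan2(-d[1],-d[0])).round(1))
E
```

```text
top
[372. 167.] 777 ztop 16 med [ 596.6 -118.1] rect [ 616.8 -173. ] [ 95.6 259.2] 10.4 [217. 219. 221.]
[210. 170.] 688 ztop 16 med [596.3 246.8] rect [606.3 193.4] [ 96.3 184.9] 4.6 [218. 220. 222.]
[410. 232.] 280 ztop 15 med [ 454.7 -223.3] rect [ 450.9 -223.2] [123.5  11.8] 5.0 [125. 120. 119.]
[377. 231.] 187 ztop 42 med [ 451.4 -147.6] rect [ 452.6 -147.1] [42.3 42.8] 32.6 [170. 169. 167.]
[470. 227.] 225 ztop 65 med [ 457.9 -347.1] rect [ 459.  -346.6] [23.4 23.2] 0.4 [184. 117. 142.]
[443. 233.] 209 ztop 65 med [ 446.2 -287.2] rect [ 447.1 -287.7] [22.6 23.5] 81.3 [164. 153. 147.]
[304. 236.] 193 ztop 55 med [448.    9.1] rect [447.4   8.6] [13.2 14.6] 42.1 [215. 191.  77.]
[246. 239.] 289 ztop 48 med [440.7 131.4] rect [441.4 131.2] [42.6 23.7] 88.9 [186. 185. 189.]
[205. 241.] 59 ztop 15 med [440.4 223.2] rect [440.1 222.8] [17.2 18.4] 44.2 [229. 230. 234.]
[163. 248.] 283 ztop 57 med [426.2 309.9] rect [426.3 309.9] [24.1 24.1] 45.9 [170. 168. 160.]
[266. 269.] 169 ztop 54 med [375.5  86. ] rect [377.6  83.9] [39.7 39.2] 89.1 [95. 97. 97.]
[191. 316.] 459 ztop 16 med [277
[... 479 characters left out ...]
 52 med [378.7  82.8] rect [379.   84.5] [39.6 43.4] 7.2 [134. 141. 137.]
[293. 297.] 718 ztop 46 med [442.4 134.9] rect [443.1 132.1] [47.1 24.1] 88.3 [175. 171. 172.]
[176. 335.] 1389 ztop 13 med [597.3 248.2] rect [607.6 192.6] [ 94.9 187.1] 5.4 [230. 231. 231.]
[399. 387.] 1138 ztop 13 med [273.7 287.5] rect [282.9 243.5] [ 65.8 186.1] 0.3 [ 81. 184.  99.]
[282. 350.] 106 ztop 11 med [441.5 223.5] rect [441.6 223.6] [18.1 19.6] 11.7 [241. 242. 243.]
[277. 393.] 994 ztop 54 med [427.2 312.1] rect [427.5 310.3] [26.  25.2] 77.0 [175. 175. 169.]
tray2 [609.5 179.1] [100.5 159.3] 5.2 tab [600.3 270.9] tabdir deg 95.7
tray3 [ 624.  -182.8] [100.4 239.2] 12.6 tab [599.6 -62.1] tabdir deg 101.4
```

```bash
cat > go.py <<'E'
# prints distance to a target in row units (tool axes), jaws along world x
import sys
from h import *
from scipy.spatial.transform import Rotation as Ro
s=state();q=s["tcp_rot"];R=Ro.from_quat(q,scalar_first=True).as_matrix();p=s["ee_pos"]
sg=1 if R[0,1]>0 else -1
yaw=np.arctan2(sg*R[1,1],sg*R[0,1])   # angle of jaw line from world x, ccw from above
print("t %.1f"%s["time_s"],"tcp",p.round(1),"grip %.1f"%s["grip_width"],"F",s["force"].round(1),"q",s["joints"].round(2))
print("R",R.round(3).tolist(),"yaw units to level (tool x down):",round(yaw/0.12,2))
for a in sys.argv[1:]:
    t=np.array([float(v) for v in a.split(",")]);print(a,"units now:",((t-p)@R/30).round(2))
    p=t
E
python3 go.py 442,131.5,150 442,131.5,25
```

```text
t 0.3 tcp [ 168.5 -497.1  245.1] grip 85.5 F [ 0.4 -0.7 -0.5] q [-1.47  0.31  1.5  -0.    1.33 -0.22]
R [[-0.0, 0.321, -0.947], [0.0, -0.947, -0.321], [-1.0, -0.0, -0.0]] yaw units to level (tool x down): -10.37
442,131.5,150 units now: [  3.18 -16.92 -15.36]
442,131.5,25 units now: [4.17 0.   0.  ]
```

```bash
python3 -m creep '0 0 0 -1 1;0 0 0 -1 1;0 0 0 -1 1;0 0 0 -1 1;0 0 0 -1 1;0 0 0 -1 1;0 0 0 -1 1;0 0 0 -1 1;0 0 0 -1 1;0 0 0 -1 1' 50
python3 -m creep '0 .4 -.95 -.37 1;0 .5 -1 0 1;0 .5 -1 0 1;0 .5 -1 0 1;0 .5 -1 0 1;0 .5 -1 0 1;0 .5 -1 0 1;0 .5 -1 0 1;0 .5 -1 0 1;0 .5 -1 0 1'
python3 -m creep '.3 .5 -1 0 1;.3 .5 -1 0 1;.3 .5 -1 0 1;.3 .5 -1 0 1;.3 .4 -1 0 1;.3 .4 -1 0 1;.3 .4 -1 0 1;.3 .4 -1 0 1;.3 .4 -1 0 1;.3 .4 -1 0 1'
python3 -m creep '.2 .22 -1 0 1;0 0 0 0 1;0 0 0 0 1'
python3 go.py 442,131.5,150 442,131.5,25
python3 -c "
from h import *
cam('wrist','w1.png')"
```

```text
time_s: 1.3
ee_pos: [168.5, -497.2, 245.2]
tcp_rot: [0.49, 0.51, 0.49, -0.51]
force: [-0.1, 0.8, 0.2]
grip_width: 85.3
time_s: 2.3
ee_pos: [317.0, -197.9, 245.4]
tcp_rot: [0.5, 0.5, 0.5, -0.5]
force: [0.2, 0.2, 0.5]
grip_width: 85.4
time_s: 3.3
ee_pos: [448.9, 102.2, 155.0]
tcp_rot: [0.5, 0.5, 0.5, -0.5]
force: [0.1, -0.0, -0.2]
grip_width: 85.6
time_s: 3.6
ee_pos: [454.9, 131.0, 149.1]
tcp_rot: [0.5, 0.499, 0.501, -0.5]
force: [-0.8, -0.4, -0.4]
grip_width: 85.5
t 3.6 tcp [454.9 131.  149.1] grip 85.5 F [-0.8 -0.4 -0.4] q [ 0.03  0.31  1.78 -0.    1.06  0.03]
R [[-0.001, 1.0, 0.002], [-0.0, 0.002, -1.0], [-1.0, -0.001, 0.0]] yaw units to level (tool x down): 0.01
442,131.5,150 units now: [-0.03 -0.43 -0.02]
442,131.5,25 units now: [ 4.17  0.   -0.  ]
```

View pics/w1.png

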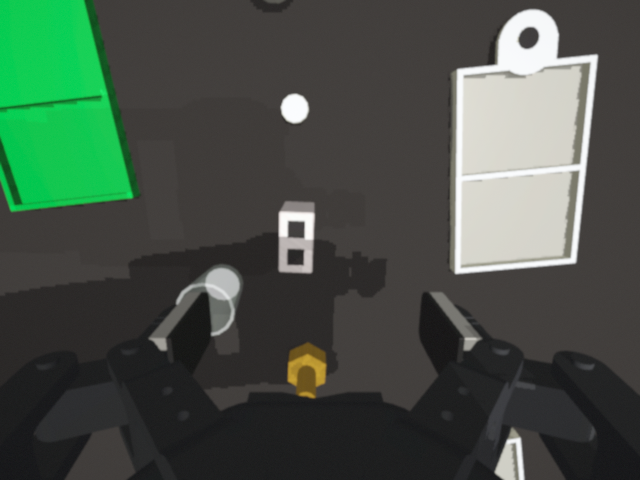

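The wrist view shows the holder at (296,240), the beaker left of it at (210,295), the fitting at (307,370) and tray2 at right. I need a shift of -13 mm in x, and I'll narrow the jaws to clear the beaker. First I'll check by casting the ray.

```bash
python3 -c "
from h import *
c=cam('wrist');print(ray(c,296,241,45),ray(c,307,375,52))
hsv=cv2.cvtColor(c['color'],cv2.COLOR_RGB2HSV)
for u,v in [(457,72),(597,57),(577,263),(453,272)]: print(ray(c,u,v,12).round(1))
"
python3 -m creep '.97 -.43 0 0 .3;1 0 0 0 .3;0 0 0 0 .3;0 0 0 0 .3'
```

```text
[441.58358774 132.37991803  45.        ] [448.85218542  29.58828306  52.        ]
[554.3 246.3  12. ]
[650.5 255.9  12. ]
[666.3 105.   12. ]
[567.1  97.2  12. ]
time_s: 4.1
ee_pos: [442.7, 130.3, 91.1]
tcp_rot: [0.5, 0.5, 0.5, -0.5]
force: [0.0, 0.4, 1.1]
grip_width: 55.6
```

```bash
python3 -m creep '.8 -.02 -.06 0 .3;.8 0 0 0 .3;.6 0 0 0 .3;0 0 0 0 .3;0 0 0 0 -1;0 0 0 0 -1;0 0 0 0 -1;0 0 0 0 -1;0 0 0 0 -1' 50
python3 go.py
```

```text
time_s: 5.0
ee_pos: [442.7, 132.6, 25.8]
tcp_rot: [0.501, 0.501, 0.499, -0.499]
force: [-1.0, 0.3, 7.2]
grip_width: 23.5
t 5.0 tcp [442.7 132.6  25.8] grip 23.5 F [-1.   0.3  7.2] q [ 0.04  0.49  1.91 -0.    0.73  0.04]
R [[0.003, 1.0, 0.0], [-0.0, 0.0, -1.0], [-1.0, 0.003, 0.0]] yaw units to level (tool x down): 0.0
```

```bash
python3 -m creep '-.6 0 0 0 -1;-1 0 0 0 -1;-1 0 0 0 -1;-.7 .2 .3 0 -1;-.3 .6 .9 0 -1;0 .65 1 0 -1;0 .65 1 0 -1;0 .65 1 0 -1;0 .65 1 0 -1;0 .65 1 0 -1'
python3 -m creep '0 .65 1 0 -1;0 .6 .8 0 -1;0 .2 .3 0 -1;0 0 0 0 -1;0 0 0 0 -1'
python3 go.py 608,-116.5,31
python3 -c "
from h import *
cam('wrist','w2.png')"
```

```text
time_s: 6.0
ee_pos: [563.9, -54.7, 133.2]
tcp_rot: [0.5, 0.5, 0.5, -0.5]
force: [0.5, 0.1, -1.4]
grip_width: 23.4
time_s: 6.5
ee_pos: [606.2, -115.4, 132.4]
tcp_rot: [0.5, 0.5, 0.5, -0.5]
force: [-0.4, 0.5, -1.0]
grip_width: 23.2
t 6.5 tcp [ 606.2 -115.4  132.4] grip 23.2 F [-0.4  0.5 -1. ] q [-0.38  0.61  1.34  0.    1.18 -0.38]
R [[-0.0, 1.0, 0.001], [0.0, 0.001, -1.0], [-1.0, -0.0, -0.0]] yaw units to level (tool x down): 0.01
608,-116.5,31 units now: [3.38 0.06 0.04]
```

View pics/w2.png

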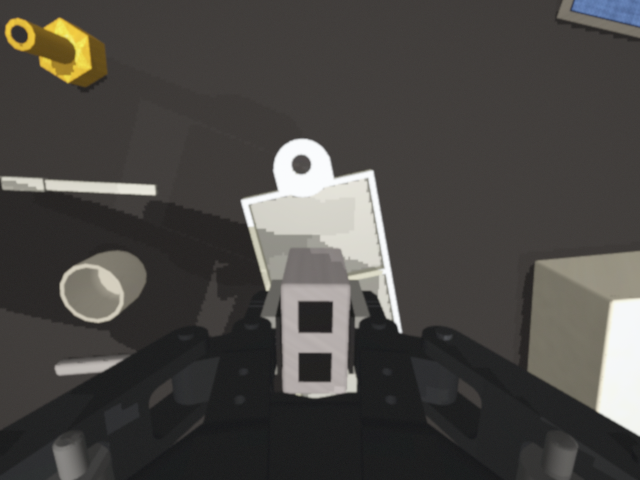

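The holder is held. The tab-end corners of tray3 are at (244,200) and (373,173), and the first divider meets the right wall at about (386,272). I'll check the bay centre.

```bash
python3 -c "
from h import *
c=cam('wrist');a,b=ray(c,243,200,12)[:2],ray(c,374,171,12)[:2];d=ray(c,386,272,12)[:2]
print(a,b,d,np.linalg.norm(a-b),np.linalg.norm(b-d));e=(a-b)/np.linalg.norm(a-b);n=np.array([e[1],-e[0]]);n=n if n[1]<0 else -n
print('dir',-n,'bays',[((a+b)/2+n*k).round(1) for k in(39,113,187)])
"
```

```text
[553.97693087 -87.02511182] [647.45279135 -66.32068133] [ 660.04654654 -142.01346899] 95.74137002617135 76.7333094128707
dir [-0.21625375  0.97633719] bays [array([ 609.1, -114.8]), array([ 625.2, -187. ]), array([ 641.2, -259.2])]
```

```bash
python3 -m creep '.7 .06 0 0 -1;.9 0 0 0 -1;.8 0 0 0 -1;.5 0 0 0 -1;.3 0 0 0 -1;.15 0 0 0 -1;.05 0 0 0 -1;0 0 0 0 -1'
python3 go.py
```

```text
time_s: 7.4
ee_pos: [608.9, -116.4, 30.9]
tcp_rot: [0.5, 0.5, 0.5, -0.5]
force: [-0.1, 0.1, -0.7]
grip_width: 23.5
t 7.4 tcp [ 608.9 -116.4   30.9] grip 23.5 F [-0.1  0.1 -0.7] q [-0.38  0.75  1.41  0.    0.99 -0.38]
R [[0.001, 1.0, 0.0], [-0.0, 0.0, -1.0], [-1.0, 0.001, 0.0]] yaw units to level (tool x down): 0.0
```

```bash
python3 -m creep '.05 0 0 0 -1;0 0 0 0 -1;0 0 0 0 .2;0 0 0 0 .2;0 0 0 0 .2;-.5 0 0 0 .2;-1 0 0 0 .2;-1 0 0 0 .2;-.7 0 .2 0 .3;0 -.7 .7 0 .3'
python3 -m creep '0 -1 1 0 .3;0 -1 1 0 .3;0 -1 1 0 .3;0 -1 1 0 .3;0 -.6 .7 0 .3;0 0 0 0 .3;0 0 0 0 .3'
python3 go.py 447.5,-287.5,135 447.5,-287.5,25
python3 -c "
from h import *
cam('wrist','w3.png')"
```

```text
time_s: 8.4
ee_pos: [589.9, -143.0, 129.2]
tcp_rot: [0.503, 0.5, 0.498, -0.498]
force: [0.9, -0.4, 0.2]
grip_width: 55.7
time_s: 9.1
ee_pos: [449.7, -284.6, 125.6]
tcp_rot: [0.5, 0.5, 0.499, -0.5]
force: [0.9, -0.5, -0.3]
grip_width: 55.6
t 9.1 tcp [ 449.7 -284.6  125.6] grip 55.6 F [ 0.9 -0.5 -0.3] q [-0.78  0.45  1.63  0.    1.06 -0.78]
R [[0.001, 1.0, -0.001], [-0.001, -0.001, -1.0], [-1.0, 0.001, 0.001]] yaw units to level (tool x down): -0.01
447.5,-287.5,135 units now: [-0.31 -0.07  0.1 ]
447.5,-287.5,25 units now: [ 3.67 -0.   -0.  ]
```

View pics/w3.png

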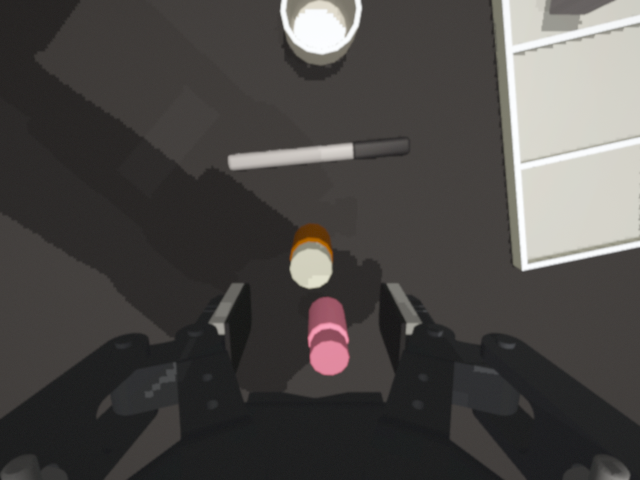

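The amber vial's cap is at (311,267) and the pink look-alike is behind it at (329,357). They are 60 mm apart in y, so the fingers clear.

```bash
python3 -c "
from h import *
c=cam('wrist');print(ray(c,311,267,62))"
python3 -m creep '.6 -.07 .08 0 .3;1 0 0 0 .3;1 0 0 0 .3;.6 0 0 0 .3;.15 0 0 0 .3;0 0 0 0 .3;0 0 0 0 .3'
python3 go.py 447.5,-287.5,25
```

```text
[ 447.54576335 -286.60401612   62.        ]
time_s: 9.9
ee_pos: [448.2, -286.9, 25.3]
tcp_rot: [0.501, 0.5, 0.5, -0.5]
force: [-0.3, -0.4, -0.3]
grip_width: 55.5
t 9.9 tcp [ 448.2 -286.9   25.3] grip 55.5 F [-0.3 -0.4 -0.3] q [-0.79  0.61  1.7   0.    0.83 -0.79]
R [[0.001, 1.0, 0.001], [-0.001, 0.001, -1.0], [-1.0, 0.001, 0.001]] yaw units to level (tool x down): 0.01
447.5,-287.5,25 units now: [ 0.01 -0.02  0.02]
```

```bash
python3 -m creep '0 0 0 0 -1;0 0 0 0 -1;0 0 0 0 -1;0 0 0 0 -1;-.3 0 0 0 -1;-1 0 0 0 -1;-1 0 0 0 -1;-1 0 0 0 -1;-.3 .6 -.3 0 -1;0 1 -.6 0 -1' 40
python3 -m creep '0 1 -.6 0 -1;0 1 -.6 0 -1;0 1 -.6 0 -1;0 .9 -.4 0 -1;0 .3 -.2 0 -1;0 0 0 0 -1;0 0 0 0 -1'
python3 go.py 623.5,-188,31
```

```text
time_s: 10.9
ee_pos: [495.9, -260.9, 135.0]
tcp_rot: [0.501, 0.501, 0.498, -0.501]
force: [-0.1, -0.1, -1.4]
grip_width: 27.1
time_s: 11.6
ee_pos: [620.7, -188.2, 132.3]
tcp_rot: [-0.5, -0.5, -0.5, 0.5]
force: [-0.1, 0.2, -1.2]
grip_width: 26.6
t 11.6 tcp [ 620.7 -188.2  132.3] grip 26.6 F [-0.1  0.2 -1.2] q [-0.47  0.68  1.23 -0.    1.23 -0.47]
R [[-0.001, 1.0, -0.0], [0.0, -0.0, -1.0], [-1.0, -0.001, -0.0]] yaw units to level (tool x down): -0.0
623.5,-188,31 units now: [ 3.38  0.1  -0.01]
```

```bash
python3 -m creep '.7 .1 0 0 -1;.9 0 0 0 -1;.8 0 0 0 -1;.5 0 0 0 -1;.3 0 0 0 -1;.15 0 0 0 -1;.05 0 0 0 -1;0 0 0 0 -1'
python3 go.py 623.5,-188,29.8
python3 -c "
from h import *
cam('wrist','w4.png')"
```

```text
time_s: 12.4
ee_pos: [624.7, -187.9, 30.9]
tcp_rot: [0.5, 0.5, 0.5, -0.5]
force: [-0.4, -0.4, -0.2]
grip_width: 26.6
t 12.4 tcp [ 624.7 -187.9   30.9] grip 26.6 F [-0.4 -0.4 -0.2] q [-0.47  0.81  1.29 -0.    1.05 -0.47]
R [[0.001, 1.0, 0.0], [-0.001, 0.0, -1.0], [-1.0, 0.001, 0.001]] yaw units to level (tool x down): 0.0
623.5,-188,29.8 units now: [ 0.04 -0.04  0.  ]
```

View pics/w4.png

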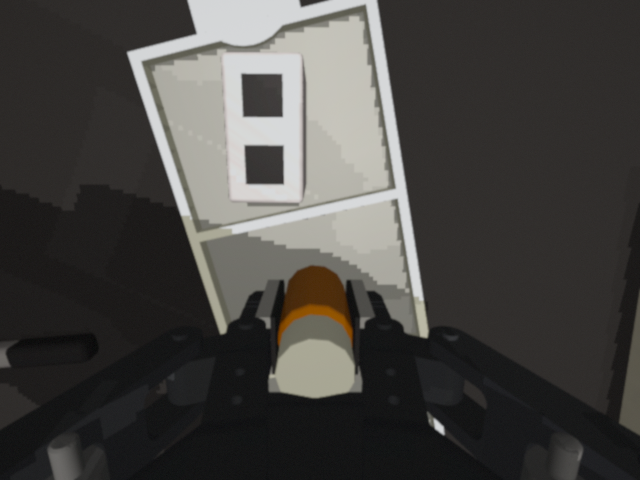

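The holder stands flat in the tab bay (around (265,125)) and the vial is centred over the middle bay at (315,330).

```bash
python3 -m creep '.05 0 0 0 -1;0 0 0 0 -1;0 0 0 0 .3;0 0 0 0 .3;0 0 0 0 .3;-.5 0 0 0 .3;-1 0 0 0 .3;-1 0 0 0 .3;-.9 -.2 -.2 0 .3;0 -.7 -.7 0 .3'
python3 -m creep '0 -.9 -1 0 .3;0 -.9 -1 0 .3;0 -.9 -1 0 .3;0 -.9 -1 0 .3;0 -.9 -1 0 .3;0 -.4 -.6 0 .1;0 0 0 0 .1;0 0 0 0 .1'
python3 go.py 448.8,8.4,37
python3 -c "
from h import *
cam('wrist','w5.png')"
```

```text
time_s: 13.45
ee_pos: [599.5, -162.5, 135.8]
tcp_rot: [0.503, 0.501, 0.497, -0.499]
force: [0.8, 0.2, 0.1]
grip_width: 55.5
time_s: 14.25
ee_pos: [451.0, 7.0, 131.7]
tcp_rot: [0.501, 0.5, 0.5, -0.499]
force: [-0.7, 0.2, 0.5]
grip_width: 47.2
t 14.2 tcp [451.    7.  131.7] grip 47.2 F [-0.7  0.2  0.5] q [-0.25  0.28  1.86 -0.    0.99 -0.25]
R [[0.002, 1.0, 0.001], [-0.001, 0.001, -1.0], [-1.0, 0.002, 0.001]] yaw units to level (tool x down): 0.01
448.8,8.4,37 units now: [ 3.16 -0.08 -0.05]
```

View pics/w5.png

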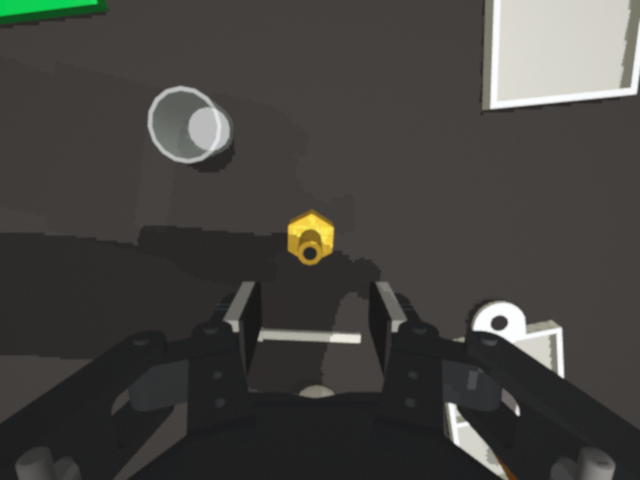

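The fitting's stub top is at (310,253), centred between the jaws, and the beaker stands clear at (190,125).

```bash
python3 -c "
from h import *
c=cam('wrist');print(ray(c,310,253,52))"
python3 -m creep '.6 -.08 -.04 0 .1;1 0 0 0 .1;1 0 0 0 .1;.4 0 0 0 .1;.15 0 0 0 .1;0 0 0 0 .1;0 0 0 0 .1'
python3 go.py 448.8,8.4,37
```

```text
[447.92064153   7.66343079  52.        ]
time_s: 15.05
ee_pos: [448.6, 8.1, 36.9]
tcp_rot: [0.5, 0.5, 0.5, -0.5]
force: [0.8, 0.1, -0.1]
grip_width: 46.5
t 15.1 tcp [448.6   8.1  36.9] grip 46.5 F [ 0.8  0.1 -0.1] q [-0.24  0.45  1.94 -0.    0.75 -0.24]
R [[0.001, 1.0, 0.0], [-0.0, 0.0, -1.0], [-1.0, 0.001, 0.0]] yaw units to level (tool x down): 0.0
448.8,8.4,37 units now: [-0.    0.01 -0.01]
```

```bash
python3 -m creep '0 0 0 0 -1;0 0 0 0 -1;0 0 0 0 -1;0 0 0 0 -1;0 0 0 0 -1;-.3 0 0 0 -1;-1 0 0 0 -1;-1 0 0 0 -1;-1 0 .2 0 -1;-.3 .5 .7 0 -1' 50
python3 -m creep '0 .7 1 0 -1;0 .7 1 0 -1;0 .7 1 0 -1;0 .7 1 0 -1;0 .7 1 0 -1;0 .7 1 0 -1;0 .7 1 0 -1;0 .8 .8 0 -1;0 .3 .25 0 -1;0 0 0 0 -1'
python3 -m creep '0 0 0 0 -1'
python3 go.py 638.5,-261,42
```

```text
time_s: 16.05
ee_pos: [463.1, -17.9, 147.4]
tcp_rot: [0.502, 0.5, 0.5, -0.499]
force: [1.3, -0.5, -1.8]
grip_width: 14.6
time_s: 17.05
ee_pos: [643.3, -260.8, 143.7]
tcp_rot: [-0.5, -0.5, -0.5, 0.5]
force: [-0.2, -0.7, -0.6]
grip_width: 14.1
time_s: 17.15
ee_pos: [642.6, -259.4, 144.1]
tcp_rot: [0.5, 0.5, 0.501, -0.5]
force: [-1.0, 0.9, -0.4]
grip_width: 14.5
t 17.1 tcp [ 642.6 -259.4  144.1] grip 14.5 F [-1.   0.9 -0.4] q [-0.55  0.77  1.03  0.    1.34 -0.55]
R [[-0.001, 1.0, 0.001], [0.001, 0.001, -1.0], [-1.0, -0.001, -0.001]] yaw units to level (tool x down): 0.01
638.5,-261,42 units now: [ 3.4  -0.14  0.05]
```

```bash
python3 -m creep '.7 -.13 .05 0 -1;.9 0 0 0 -1;.8 0 0 0 -1;.5 0 0 0 -1;.3 0 0 0 -1;.15 0 0 0 -1;.06 0 0 0 -1;0 0 0 0 -1'
python3 go.py 638.5,-261,41
python3 -c "
from h import *
cam('wrist','w6.png')"
```

```text
time_s: 17.95
ee_pos: [639.5, -261.6, 42.6]
tcp_rot: [0.5, 0.5, 0.5, -0.5]
force: [0.3, -0.6, -1.8]
grip_width: 14.7
t 17.9 tcp [ 639.5 -261.6   42.6] grip 14.7 F [ 0.3 -0.6 -1.8] q [-0.56  0.87  1.13  0.    1.14 -0.56]
R [[0.001, 1.0, 0.001], [-0.001, 0.001, -1.0], [-1.0, 0.001, 0.001]] yaw units to level (tool x down): 0.0
638.5,-261,41 units now: [ 0.05 -0.03 -0.02]
```

View pics/w6.png

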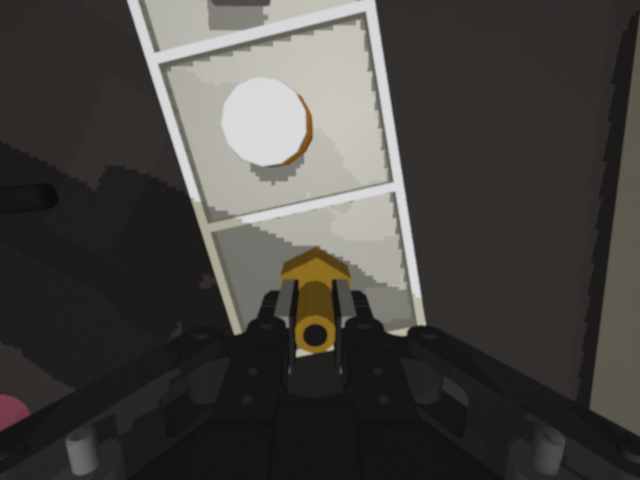

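The vial stands in the middle bay and the fitting is over the far bay. I'll release it and move to the weight.

```bash
python3 -m creep '.05 0 0 0 -1;0 0 0 0 -1;0 0 0 0 .2;0 0 0 0 .2;0 0 0 0 .2;-.5 0 0 0 .2;-1 0 0 0 .2;-1 0 0 0 .2;-1 0 -.2 0 .2;0 -.3 -.8 0 .2'
python3 -m creep '0 -.37 -1 0 .2;0 -.37 -1 0 .2;0 -.37 -1 0 .2;0 -.37 -1 0 .2;0 -.37 -1 0 .2;0 -.37 -1 0 .2;0 -.37 -1 0 .2;0 -.37 -1 0 .2;0 -.37 -1 0 .2;0 -.37 -1 0 .2'
python3 -m creep '0 -.37 -1 0 .2;0 -.37 -1 0 .2;0 -.37 -1 0 .2;0 -.37 -1 0 .2;0 -.37 -1 0 .2;0 -.37 -1 0 .2;0 -.37 -1 0 .2;0 -.37 -.8 0 .2;0 0 -.2 0 .2;0 0 0 0 .2'
python3 go.py 427,310,45
python3 -c "
from h import *
cam('wrist','w7.png')"
```

```text
time_s: 19.0
ee_pos: [631.9, -233.7, 151.4]
tcp_rot: [0.503, 0.501, 0.496, -0.5]
force: [1.3, -0.1, -0.2]
grip_width: 51.0
time_s: 20.0
ee_pos: [518.8, 69.6, 146.7]
tcp_rot: [0.501, 0.5, 0.5, -0.5]
force: [0.9, -0.6, 0.5]
grip_width: 51.5
time_s: 21.0
ee_pos: [430.3, 308.9, 146.2]
tcp_rot: [0.501, 0.5, 0.5, -0.499]
force: [1.0, -0.5, 0.0]
grip_width: 51.0
t 21.0 tcp [430.3 308.9 146.2] grip 51.0 F [ 1.  -0.5  0. ] q [ 0.4   0.42  1.62 -0.    1.1   0.4 ]
R [[0.001, 1.0, 0.002], [0.0, 0.002, -1.0], [-1.0, 0.001, -0.0]] yaw units to level (tool x down): 0.01
427,310,45 units now: [ 3.37 -0.12 -0.04]
```

View pics/w7.png

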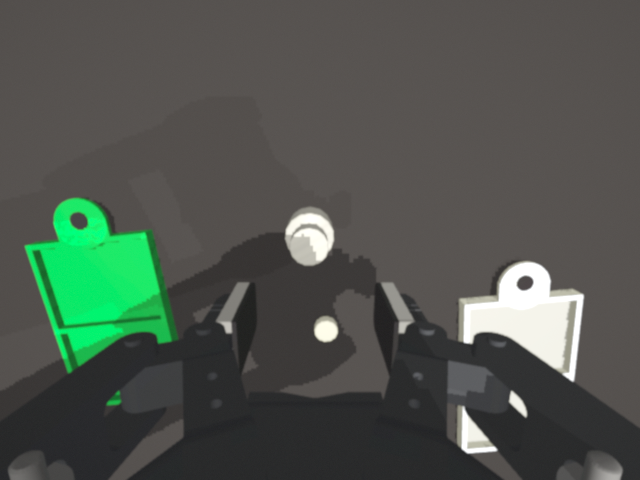

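The weight's knob is at (309,246), centred between the jaws; the loose cap is behind it at (326,328).

```bash
python3 -c "
from h import *
c=cam('wrist');print(ray(c,309,246,54))"
python3 -m creep '.6 -.1 -.03 0 .1;1 0 0 0 .1;1 0 0 0 .1;.55 0 0 0 .1;.15 0 0 0 .1;0 0 0 0 .1;0 0 0 0 .1'
python3 go.py 427,310,46
```

```text
[426.47183685 310.09172692  54.        ]
time_s: 21.8
ee_pos: [428.0, 309.2, 47.5]
tcp_rot: [0.5, 0.501, 0.5, -0.499]
force: [-0.4, -0.1, -0.3]
grip_width: 47.0
t 21.8 tcp [428.  309.2  47.5] grip 47.0 F [-0.4 -0.1 -0.3] q [ 0.4   0.56  1.7  -0.    0.88  0.4 ]
R [[0.002, 1.0, -0.0], [0.001, -0.0, -1.0], [-1.0, 0.002, -0.001]] yaw units to level (tool x down): -0.0
427,310,46 units now: [ 0.05 -0.03 -0.03]
```

```bash
python3 -m creep '.05 -.03 -.03 0 .1;0 0 0 0 -1;0 0 0 0 -1;0 0 0 0 -1;0 0 0 0 -1;0 0 0 0 -1;-.3 0 0 0 -1;-.8 0 0 0 -1;-1 0 0 0 -1;-.9 0 0 0 -1' 70
python3 -m creep '0 .5 .3 0 -1;0 1 .55 0 -1;0 1 .55 0 -1;0 1 .55 0 -1;0 1 .55 0 -1;0 .9 .45 0 -1;0 .45 .2 0 -1;0 .1 0 0 -1;0 0 0 0 -1;0 0 0 0 -1'
python3 go.py 605.7,213.5,51
python3 -c "
from h import *
cam('wrist','w8.png')"
```

```text
time_s: 22.8
ee_pos: [426.0, 310.2, 136.4]
tcp_rot: [0.5, 0.5, 0.5, -0.5]
force: [-0.6, 0.6, -3.2]
grip_width: 23.6
time_s: 23.8
ee_pos: [604.0, 216.1, 134.4]
tcp_rot: [0.5, 0.499, 0.501, -0.5]
force: [0.7, 0.9, -3.4]
grip_width: 23.5
t 23.8 tcp [604.  216.1 134.4] grip 23.5 F [ 0.7  0.9 -3.4] q [0.16 0.66 1.25 0.   1.23 0.16]
R [[-0.001, 1.0, 0.001], [-0.0, 0.001, -1.0], [-1.0, -0.001, 0.0]] yaw units to level (tool x down): 0.01
605.7,213.5,51 units now: [2.78 0.06 0.09]
```

View pics/w8.png

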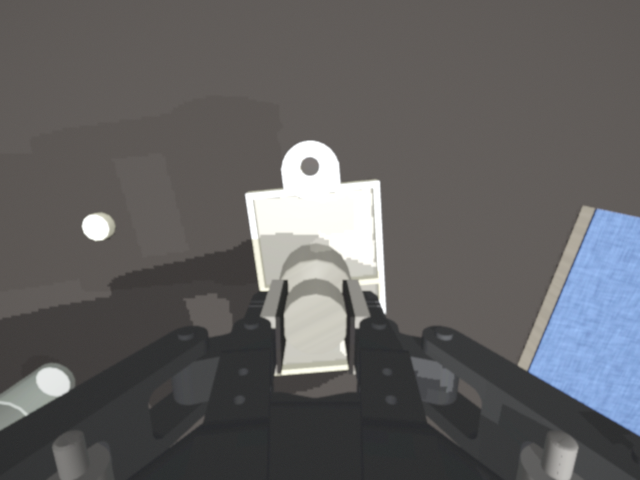

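The weight hangs over tray2; the tab-end corners are at (247,193) and (379,181). The glass at lower left (50,385) is the beaker in perspective. I'll check the bay centre and then lower.

```bash
python3 -c "
from h import *
c=cam('wrist');a,b=ray(c,247,193,12)[:2],ray(c,380,181,12)[:2]
e=(a-b)/np.linalg.norm(a-b);n=np.array([e[1],-e[0]]);n=n if n[1]<0 else -n
print(np.linalg.norm(a-b),'dir',-n,'bays',[((a+b)/2+n*k).round(1) for k in(39,113)])
"
python3 -m creep '.6 .06 .09 0 -1;.8 0 0 0 -1;.6 0 0 0 -1;.4 0 0 0 -1;.2 0 0 0 -1;.1 0 0 0 -1;.05 0 0 0 -1;0 0 0 0 -1'
python3 go.py 605.7,213.5,50
```

```text
96.15763444642826 dir [-0.09091847  0.99585834] bays [array([605.9, 214.6]), array([612.6, 140.9])]
time_s: 24.7
ee_pos: [606.9, 213.2, 53.0]
tcp_rot: [0.5, 0.5, 0.5, -0.5]
force: [0.3, -0.3, -2.8]
grip_width: 23.7
t 24.7 tcp [606.9 213.2  53. ] grip 23.7 F [ 0.3 -0.3 -2.8] q [0.16 0.76 1.31 0.   1.07 0.16]
R [[0.001, 1.0, 0.0], [0.0, 0.0, -1.0], [-1.0, 0.001, -0.0]] yaw units to level (tool x down): 0.0
605.7,213.5,50 units now: [ 0.1  -0.04 -0.01]
```

```bash
python3 -m creep '.05 0 0 0 -1;.03 0 0 0 -1;0 0 0 0 -1;0 0 0 0 -1'
python3 go.py 605.7,213.5,50
```

```text
time_s: 25.1
ee_pos: [606.6, 213.1, 50.1]
tcp_rot: [0.5, 0.5, 0.5, -0.5]
force: [0.5, 0.6, -3.3]
grip_width: 23.3
t 25.1 tcp [606.6 213.1  50.1] grip 23.3 F [ 0.5  0.6 -3.3] q [0.16 0.76 1.31 0.   1.06 0.16]
R [[0.0, 1.0, 0.0], [0.0, 0.0, -1.0], [-1.0, 0.0, -0.0]] yaw units to level (tool x down): 0.0
605.7,213.5,50 units now: [ 0.   -0.03 -0.01]
```

```bash
python3 -m creep '.03 0 0 0 -1;0 0 0 0 -1;0 0 0 0 -1'; python3 -m creep '.03 0 0 0 -1;0 0 0 0 -1;0 0 0 0 -1'
```

```text
time_s: 25.4
ee_pos: [606.8, 213.1, 49.7]
tcp_rot: [0.5, 0.5, 0.5, -0.5]
force: [-1.8, -0.9, 5.0]
grip_width: 23.2
time_s: 25.7
ee_pos: [606.9, 213.1, 49.7]
tcp_rot: [0.5, 0.5, 0.5, -0.5]
force: [-5.6, -0.8, 10.4]
grip_width: 23.7
```

The weight is on the floor. I'll release it and go to the crucible.

```bash
python3 -m creep '0 0 0 0 .3;0 0 0 0 .3;0 0 0 0 .3;0 0 0 0 .3;-.5 0 0 0 .3;-1 0 0 0 .3;-1 0 0 0 .3;-.8 0 .2 0 .6;0 -.3 .8 0 .6;0 -.4 1 0 .6'
python3 -m creep '0 -.45 1 0 .6;0 -.45 1 0 .6;0 -.45 1 0 .6;0 -.45 1 0 .6;0 -.45 1 0 .6;0 -.45 1 0 .6;0 -.45 1 0 .6;0 -.45 1 0 .6;0 -.45 1 0 .6;0 -.3 .7 0 .6'
python3 -m creep '0 -.1 .3 0 .6;0 0 0 0 .6;0 0 0 0 .6'
python3 go.py 453.5,-147,25
python3 -c "
from h import *
cam('wrist','w9.png')"
```

```text
time_s: 26.7
ee_pos: [585.8, 153.1, 149.0]
tcp_rot: [0.501, 0.5, 0.5, -0.499]
force: [0.4, -0.6, -0.7]
grip_width: 68.0
time_s: 27.7
ee_pos: [454.6, -139.7, 148.4]
tcp_rot: [0.5, 0.5, 0.499, -0.5]
force: [0.6, -0.7, 0.2]
grip_width: 68.0
time_s: 28.0
ee_pos: [452.6, -146.4, 147.5]
tcp_rot: [0.5, 0.5, 0.5, -0.5]
force: [-0.2, 1.0, -0.5]
grip_width: 68.3
t 28.0 tcp [ 452.6 -146.4  147.5] grip 68.3 F [-0.2  1.  -0.5] q [-0.56  0.31  1.78  0.    1.05 -0.56]
R [[0.001, 1.0, 0.001], [-0.0, 0.001, -1.0], [-1.0, 0.001, 0.0]] yaw units to level (tool x down): 0.01
453.5,-147,25 units now: [4.08 0.03 0.02]
```

View pics/w9.png

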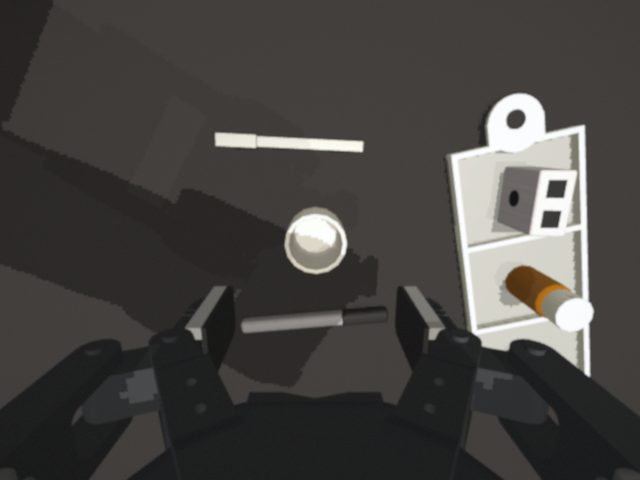

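The crucible rim is centred at (315,241), and the two pens lie well clear in y. The holder and vial are seen standing in tray3.

```bash
python3 -c "
from h import *
c=cam('wrist');print(ray(c,315.5,241,40))"
python3 -m creep '.6 .03 .02 0 .6;1 0 0 0 .6;1 0 0 0 .6;.9 0 0 0 .6;.5 0 0 0 .6;.15 0 0 0 .6;0 0 0 0 .6;0 0 0 0 .6'
python3 go.py 453.5,-147,22
```

```text
[ 452.78236156 -145.01221194   40.        ]
time_s: 28.9
ee_pos: [453.7, -147.5, 23.5]
tcp_rot: [0.501, 0.5, 0.5, -0.5]
force: [0.8, 0.1, 0.3]
grip_width: 68.5
t 28.9 tcp [ 453.7 -147.5   23.5] grip 68.5 F [0.8 0.1 0.3] q [-0.56  0.52  1.87  0.    0.75 -0.56]
R [[0.001, 1.0, 0.001], [-0.001, 0.001, -1.0], [-1.0, 0.001, 0.001]] yaw units to level (tool x down): 0.01
453.5,-147,22 units now: [ 0.05 -0.01 -0.02]
```

```bash
python3 -m creep '.05 0 -.03 0 .6;0 0 0 0 -1;0 0 0 0 -1;0 0 0 0 -1;0 0 0 0 -1;-.3 0 0 0 -1;-1 0 0 0 -1;-1 0 0 0 -1;-1 0 0 0 -1;-.4 .2 -.4 0 -1' 40
python3 -m creep '0 .5 -.9 0 -1;0 .56 -1 0 -1;0 .56 -1 0 -1;0 .56 -1 0 -1;0 .56 -1 0 -1;0 .56 -1 0 -1;0 .56 -1 0 -1;0 .56 -1 0 -1;0 .56 -1 0 -1;0 .3 -.3 0 -1'
python3 -m creep '0 .3 0 0 -1;0 0 0 0 -1;0 0 0 0 -1'
python3 go.py 612.5,140.8,29
```

```text
time_s: 29.9
ee_pos: [459.8, -135.8, 135.5]
tcp_rot: [0.501, 0.501, 0.498, -0.5]
force: [-0.8, -0.4, -1.1]
grip_width: 43.7
time_s: 30.9
ee_pos: [617.9, 144.2, 132.7]
tcp_rot: [0.501, 0.5, 0.501, -0.499]
force: [0.2, -0.6, 0.3]
grip_width: 43.5
time_s: 31.2
ee_pos: [626.1, 141.2, 132.4]
tcp_rot: [0.5, 0.5, 0.5, -0.5]
force: [0.1, -0.1, -1.2]
grip_width: 43.6
t 31.2 tcp [626.1 141.2 132.4] grip 43.6 F [ 0.1 -0.1 -1.2] q [ 0.04  0.67  1.25 -0.    1.22  0.04]
R [[-0.0, 1.0, 0.0], [-0.0, 0.0, -1.0], [-1.0, -0.0, 0.0]] yaw units to level (tool x down): 0.0
612.5,140.8,29 units now: [ 3.45 -0.45  0.01]
```

Gripped at TCP z≈22; the floor is reached at about 26.

```bash
python3 -m creep '.6 -.45 0 0 -1;.9 0 0 0 -1;.8 0 0 0 -1;.5 0 0 0 -1;.3 0 0 0 -1;.2 0 0 0 -1;.1 0 0 0 -1;.05 0 0 0 -1;0 0 0 0 -1;0 0 0 0 -1'
python3 go.py 612.5,140.8,26.5
python3 -c "
from h import *
cam('wrist','w10.png')"
```

```text
time_s: 32.2
ee_pos: [613.2, 141.5, 29.2]
tcp_rot: [0.5, 0.5, 0.5, -0.5]
force: [0.1, -0.6, -0.7]
grip_width: 43.4
t 32.2 tcp [613.2 141.5  29.2] grip 43.4 F [ 0.1 -0.6 -0.7] q [0.04 0.77 1.37 0.   1.   0.04]
R [[0.001, 1.0, 0.0], [0.0, 0.0, -1.0], [-1.0, 0.001, -0.0]] yaw units to level (tool x down): 0.0
612.5,140.8,26.5 units now: [ 0.09 -0.02  0.02]
```

View pics/w10.png

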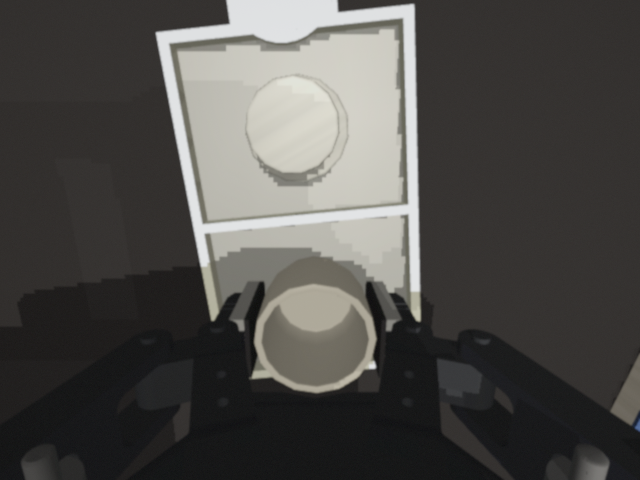

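The weight stands in the tab bay at (292,125), and the crucible is over the second bay. I'll lower until it touches, open gently, lift and back off clear.

```bash
python3 -m creep '.05 0 0 0 -1;.03 0 0 0 -1;0 0 0 0 -1;0 0 0 0 -1'; python3 -m creep '.02 0 0 0 -1;0 0 0 0 -1;0 0 0 0 -1'
```

```text
time_s: 32.65
ee_pos: [612.9, 141.4, 26.2]
tcp_rot: [0.5, 0.5, 0.5, -0.5]
force: [0.1, 0.3, -1.2]
grip_width: 43.7
time_s: 32.95
ee_pos: [613.0, 141.4, 25.9]
tcp_rot: [0.5, 0.5, 0.5, -0.5]
force: [-0.6, 0.7, 0.9]
grip_width: 43.2
```

```bash
python3 -m creep '0 0 0 0 .4;0 0 0 0 .4;0 0 0 0 .4;0 0 0 0 .4;-.5 0 0 0 .4;-1 0 0 0 .4;-1 0 0 0 .4;-1 0 0 0 .4;-1 0 0 0 .4;-1 -.5 0 0 .4'
python3 -m creep '-.5 -1 0 0 .4;0 -1 0 0 .4;0 -1 0 0 .4;0 -1 0 0 .4;0 -1 0 0 .4;0 -1 0 0 .4;0 -.5 0 0 .4;0 0 0 0 .4;0 0 0 0 .4'
python3 - <<'E'
from h import *
a=cam("top")["color"];b=cam("side")
o=np.hstack([cv2.resize(a[110:300,140:480],(680,380))]);s=cv2.resize(b["color"][130:440,110:390],(0,0),fx=1.0,fy=1.0)
cv2.imwrite("pics/fin_top.png",o[:,:,::-1]);cv2.imwrite("pics/fin_side.png",cv2.resize(s,None,fx=1.9,fy=1.9)[:,:,::-1])
for n in("top","side"):
    c=cam(n);W=cloud(c);m=((W[...,2]>22)&(W[...,2]<85)&(W[...,0]>300)&(W[...,0]<720)&(abs(W[...,1])<430)).astype(np.uint8)
    N,L,S,C=cv2.connectedComponentsWithStats(m);print(n)
    for i in range(1,N):
        if S[i,4]<25: continue
        P=W[L==i];zt=np.percentile(P[:,2],95);T=P[P[:,2]>zt-6];r=cv2.minAreaRect(T[:,:2].astype(np.float32))
        print(C[i].round(0),"ztop %.0f"%zt,"rect",np.round(r[0],1),np.round(r[1],1))
E
python3 go.py
```

```text
time_s: 33.95
ee_pos: [598.4, 141.2, 193.0]
tcp_rot: [0.5, 0.5, 0.5, -0.5]
force: [0.9, 0.5, 1.1]
grip_width: 59.7
time_s: 34.85
ee_pos: [403.5, 141.3, 206.6]
tcp_rot: [0.501, 0.5, 0.5, -0.499]
force: [-0.7, 0.5, -0.7]
grip_width: 59.5
top
[427. 146.] ztop 58 rect [ 638.1 -260.5] [13.5 15.1]
[394. 151.] ztop 69 rect [ 623.8 -187.7] [23.5 22.8]
[241. 160.] ztop 47 rect [612.8 140.1] [41.4 42.4]
[361. 160.] ztop 53 rect [ 608.2 -116.3] [42.8 24. ]
[208. 163.] ztop 61 rect [606.1 212.7] [25.7 23.8]
[471. 227.] ztop 65 rect [ 458.3 -346.8] [23.3 23.9]
[266. 269.] ztop 54 rect [377.6  83.9] [39.5 39.2]
side
[233. 182.] ztop 66 rect [ 626.9 -188.6] [27.  23.8]
[340. 275.] ztop 52 rect [379.1  84. ] [39.6 42.7]
[181. 287.] ztop 44 rect [614.3 140.2] [42.9 44.7]
[167. 318.] ztop 58 rect [608.1 214.1] [25.7 26.9]
t 35.0 tcp [403.5 141.2 205.7] grip 59.7 F [-0.   0.2 -0.4] q [ 0.06  0.14  1.83 -0.    1.18  0.06]
R [[0.0, 1.0, 0.0], [-0.0, 0.0, -1.0], [-1.0, 0.0, 0.0]] yaw units to level (tool x down): 0.0
```

View pics/fin_side.png

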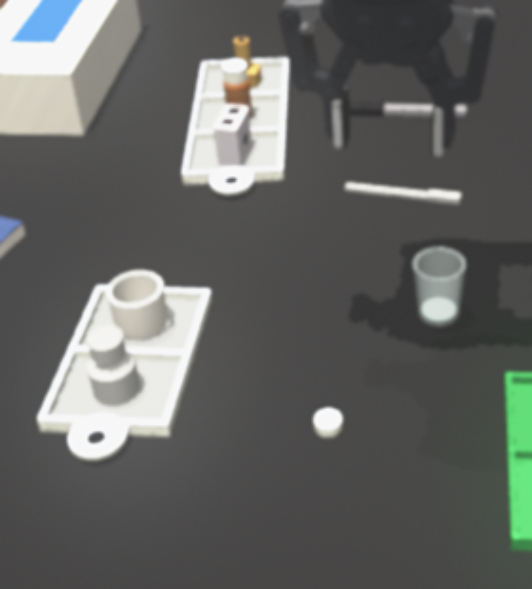

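View pics/fin_top.png

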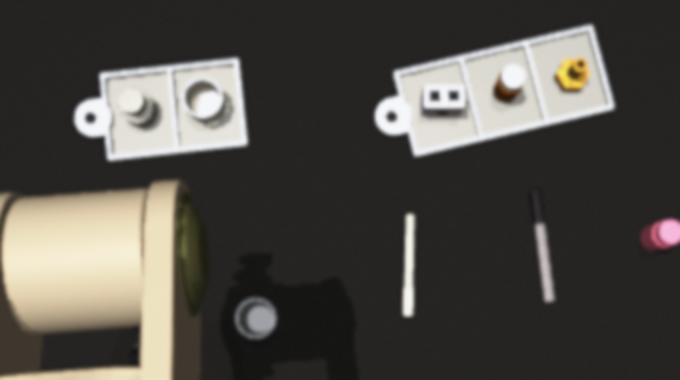

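All five stand upright in their bays and the beaker is unmoved, so I'm handing in.

```bash
python3 -c "
from rig import *
print(hand_in())"
```

```text
the job is handed in; nothing more can be done
None
```

Both kits are made up and handed in at about 35 s of robot time.

| Tray | Bay by the tab | Middle bay | Bay farthest from the tab |
|---|---|---|---|
| Three-bay | aluminium cell holder | amber vial | brass fitting |
| Two-bay | steel weight | none | white crucible |

**Final checks:** The top and side pictures show all five things upright on their bay floors. In the top view, which covers all five, each is within about 2 mm of where I aimed, at or near its bay centre. The fingers are open and touching nothing. The beaker stands where it was, within about 1 mm, and the pink vial is unmoved. I left the green tray alone, though the last pictures only partly show it.

**Disagreements:** The top camera read heights 3 to 4 mm high, most likely the stated calibration error. The side view's height list picked up only the vial, crucible, weight and beaker. The holder and fitting were confirmed from the side picture and the top-view heights instead. No check failed, and the largest force I saw was about 10 N, when the weight was set down.

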